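Rotate three drives into their own imaging docks

TASK

The three drive carriers were left in each other's imaging docks, which would overwrite the patient's drive: move them so that the red, blue and yellow carriers each stand upright and fully home in the dock with the collar of their own colour, parking one on the way (the empty grey-collared rest is there for it). They are hard drives, so keep them upright and set them down gently, never dropped or forced, and leave the opened drive and the brown bottle where they are.

Things in the scene. Friction and masses are not known exactly. Their poses are not given: they have to be found in the camera images.
- carrier_red: Upright drive carrier with a red grip (the patient's own drive, silver), 118 mm tall, 0.2-0.35 kg, in the blue dock at the start. Origin: centre of its underside; z up, x across its thin side, y along its width. Grey shoe 28 (x) x 84 (y) x 16 mm high. The red grip, 18 (x) x 84 (y) mm, spans 88 to 118 mm above the origin: pinch it from above across x. It also stands by itself.
- carrier_blue: Upright drive carrier with a blue grip (working image, black), 118 mm tall, 0.2-0.35 kg, in the yellow dock at the start. Origin: centre of its underside; z up, x across its thin side, y along its width. Grey shoe 28 (x) x 84 (y) x 16 mm high. The blue grip, 18 (x) x 84 (y) mm, spans 88 to 118 mm above the origin: pinch it from above across x. It also stands by itself.
- carrier_yellow: Upright drive carrier with a yellow grip (archive copy, silver), 118 mm tall, 0.2-0.35 kg, in the red dock at the start. Origin: centre of its underside; z up, x across its thin side, y along its width. Grey shoe 28 (x) x 84 (y) x 16 mm high. The yellow grip, 18 (x) x 84 (y) mm, spans 88 to 118 mm above the origin: pinch it from above across x. It also stands by itself.
- dock_red: Fixed top-loading dock (write-blocked source), black, 74 (x) x 128 (y) x 46 mm high, red collar round its mouth. Origin: centre of its underside. Centred pocket 44 (x) x 100 (y) mm, flat floor 14 mm above the origin, mouth flared to 56 x 112 mm at the top. A carrier home in it has y along the dock's y (either way round).
- dock_blue: Fixed top-loading dock (working image), black, 74 (x) x 128 (y) x 46 mm high, blue collar round its mouth. Origin: centre of its underside. Centred pocket 44 (x) x 100 (y) mm, flat floor 14 mm above the origin, mouth flared to 56 x 112 mm at the top. A carrier home in it has y along the dock's y (either way round).
- dock_yellow: Fixed top-loading dock (archive copy), black, 74 (x) x 128 (y) x 46 mm high, yellow collar round its mouth. Origin: centre of its underside. Centred pocket 44 (x) x 100 (y) mm, flat floor 14 mm above the origin, mouth flared to 56 x 112 mm at the top. A carrier home in it has y along the dock's y (either way round).
- foam_rest: Black parking rest with a dull grey collar, fixed to the bench, empty at the start; same outside, pocket and axes as a dock (pocket floor 14 mm above its origin). It may hold any one carrier on the way.
- opened_drive: Opened 3.5 inch disk drive with bare platter, 108 x 147 x 26 mm, lying loose on the bare bench behind the docks (another, on a clear case, is fixed); origin: centre of its underside. Not to be touched.
- brown_bottle: Brown dropper bottle, 29 mm across, 88 mm tall, standing loose behind the docks; origin: centre of its underside. Not to be touched.

How it is judged:
At the end, for the whole second after the job is handed in: Each carrier stands in the dock of its own colour: within 14 mm of the dock's centre, its shoe on the pocket floor (origin 10 to 18 mm above the dock's), upright within 0.12 rad, its width along the pocket within 0.30 rad either way round, released and at rest (horizontal distance between carrier_red and dock_red below 0.014 m and z of carrier_red in the frame of dock_red between 0.01 and 0.018 m and angle between each of carrier_red, carrier_blue, carrier_yellow's own z axis and vertical below 0.12 rad and angle between the y axis of carrier_red and the y axis of dock_red, either way round below 0.3 rad and linear speed of each of carrier_red, carrier_blue, carrier_yellow below 0.02 m/s and contact force between each of carrier_red, carrier_blue, carrier_yellow and the fingers below 0.1 N and horizontal distance between carrier_blue and dock_blue below 0.014 m and z of carrier_blue in the frame of dock_blue between 0.01 and 0.018 m and angle between the y axis of carrier_blue and the y axis of dock_blue, either way round below 0.3 rad and horizontal distance between carrier_yellow and dock_yellow below 0.014 m and z of carrier_yellow in the frame of dock_yellow between 0.01 and 0.018 m and angle between the y axis of carrier_yellow and the y axis of dock_yellow, either way round below 0.3 rad); the robot touches nothing.
It fails at once if a carrier is tipped by more than about 35 degrees or laid down (angle between any of carrier_red, carrier_blue, carrier_yellow's own z axis and vertical above 0.6 rad).
It fails at once if a carrier is dropped: out of the fingers it falls by about 4 cm or more (over 0.85 m/s while not held) ((contact force between carrier_red and the fingers below 0.3 N and linear speed of carrier_red above 0.85 m/s) or (contact force between carrier_blue and the fingers below 0.3 N and linear speed of carrier_blue above 0.85 m/s) or (contact force between carrier_yellow and the fingers below 0.3 N and linear speed of carrier_yellow above 0.85 m/s)).
It fails at once if a carrier is rammed or forced: more than 80 N on a dock or the rest (contact force between any of dock_red, dock_blue, dock_yellow, foam_rest and anything else above 80 N).
It fails at once if the opened drive or the brown bottle is shifted by more than 15 mm (distance of any of opened_drive, brown_bottle from where it was at the start of the episode above 0.015 m).
It fails at once if the brown bottle is tipped over (angle between brown_bottle's own z axis and vertical above 0.4 rad).
It also fails if it takes over 120 s, if anything falls off the work surface, if the arm or the gripper's body presses on something with over 40 N, if the wrist force passes 120 N, or if a joint passes its speed limit or range.

ROBOT

A 7-joint arm with a two-finger parallel gripper is mounted at the origin on a cart in front of the work surface, level with it; the furniture and walls round the work are solid. World frame = base frame: x ahead of the robot, y to its left, z up, the work surface at z = 0. Lengths are in m, angles in rad, forces in N, time in s.
With the tool pointing down it reaches from about 0.425 to 0.875 m from the base axis. Payload 4.7 kg.
Tool frame: the origin (TCP) lies at the very end of the fingers, on their centre line; the grasp point (between the pads) lies behind it (ctrl.tcp_to_grasp is the z of the grasp point in the tool frame, in m); z points along the fingers, y is the line along which they close (so a half turn about z gives the same grasp; the last joint's range is limited). The gripper opens to 87 mm and grips with 3 to 60 N. Pads are 19 mm wide; open, the fingers measure 117 mm over their backs; the gripper's body (75 mm by 190 mm) begins 51 mm behind the grasp point.
Start: joints at [1.168, 0.321, -0.07, 1.45, 0.023, 1.371, -0.057], TCP at [0.263, -0.594, 0.223] pointing down, gripper open.
Joint ranges: [-2.86, 2.86], [-0.3, 2.09], [-1.38, 1.24], [0.06, 2.45], [-1.56, 4.7], [0.09, 2.05], [-2.69, 2.69]. Speed limits (rad/s): [2.57, 2.57, 3.14, 3.14, 3.14, 3.14, 3.14].

INTERFACE

Orientations are given as a rotation vector (axis times angle).
In Python, from bench import ctrl gives the robot as it stands.
- The arm moves only by the tool step_arm, never from a script. Its argument "targets" is a list of rows, each a list of 7 numbers: the shift along the world's x, y, z in cm, then the turn, a rotation vector about the world's x, y, z in degrees, then the opening, from 0 (shut) to 1 (fully open). A call has exactly 5 rows; each row shifts and turns the commanded pose from where the row before left it; what a row does not reach is not made up. A row lasts 1/12 s, in which the tool goes at most 41.7 mm and 7.16 degrees, less where a joint would pass 70% of its speed; a pose out of reach is approached as far as the arm can. A call with a gripper value outside its range is refused whole. The fingers move at their own pace and stop on an object; "force" is the grip in N (left out, the last holds). Time passes only in rows, so rows that do not move let the fingers close, or fill a call up. It gives the time, the measured TCP pose, the force, the opening and the grip force at its end, in the units of the state.
- ctrl.get_state(): the state, without advancing time (a new reading comes with each control period).
- ctrl.get_image(name): name is "side" or "top" or "wrist"; returns (picture, depth): 480x640x3 uint8, red, green, blue; 480x640 float32, m along the optical axis (not along the pixel's ray), 0 where there is no reading.
- ctrl.camera_params(name): a dict with "intrinsics" (3x3 intrinsics, pixels), "rvec" (rotation vector, rad) and "tvec" (3), from world to camera coordinates, as OpenCV has them; the wrist camera has in their place "hand_eye" (4x4, takes a point from camera to tool coordinates, whose origin is the TCP and whose axes are the flange's). Camera axes: x right, y down, z forward; pixel columns grow to the right and rows downward; lengths in m; the calibration is good to about 2 mm. A picture is of the moment at which its call begins: read the wrist's pose just before it. camera_params takes no time and is no camera call.
- ctrl.close_job(): hands the job in; it is judged then, once.
The state is a dict: "time": time; "joint_positions": joint angles; "qd": joint speeds; "joint_torque": joint torques, N m; "position": TCP position; "tool_rot": TCP orientation; "ft_force": force on the tool from outside, world axes, zero at the start; "torque": the same for the moment, N m; "grip_width": opening from 0.0 (shut) to 1.0 (fully open); "grip_force": force on a finger pad.
Only numpy, scipy, OpenCV 4.12 (cv2) and the standard library are available. Lean on these libraries where they do the work, as an engineer would, in place of code of your own. Each camera call takes 0.05 s, during which the arm holds its last target. There are 200 camera calls.

## Working session

There is one attempt and no reset: what is moved stays moved. The work goes in short steps, Python scripts to look and compute and a tool call to move; the robot and the scene stay as the last step left them, time stands still between calls to the robot, and variables do not carry over. Pictures are saved under pics/ and viewed, at most 14 in all, crops included, and the job is handed in when it is done.

Besides the shell and the picture viewer there is one more tool, called in YAML: its name, and indented under it one key for each argument. step_arm: Moves the arm, as the interface text tells. Its arguments: {"type":"object","properties":{"targets":{"type":"array"},"force":{"type":"number"}},"required":["targets"]}

```bash
mkdir -p pics; ls; cat > h.py <<'E'
import numpy as np, cv2
from bench import ctrl
def cloud(name):
    s=ctrl.get_state(); im,d=ctrl.get_image(name); p=ctrl.camera_params(name); K=np.array(p["intrinsics"])
    v,u=np.mgrid[:480,:640]
    P=np.stack([(u-K[0,2])/K[0,0]*d,(v-K[1,2])/K[1,1]*d,d],-1)
    if "rvec" in p:
        R=cv2.Rodrigues(np.array(p["rvec"],float))[0]; W=(P-np.array(p["tvec"]).ravel())@R
    else:
        T=np.array(p["hand_eye"]); R=cv2.Rodrigues(np.array(s["tool_rot"],float))[0]
        W=(P@T[:3,:3].T+T[:3,3])@R.T+np.array(s["position"])
    return im,d,W
E
python3 - <<'E'
from h import *
for n in ["top","side"]:
    im,d,W=cloud(n); cv2.imwrite(f"pics/{n}0.png",im[:,:,::-1]); np.savez(f"{n}0.npz",im=im,d=d,W=W)
    p=ctrl.camera_params(n); print(n,p)
s=ctrl.get_state(); print(s, ctrl.tcp_to_grasp)
E
```

```text
pics
top {'intrinsics': array([[568.44492649,   0.        , 322.34327722],
       [  0.        , 568.44492649, 250.19305456],
       [  0.        ,   0.        ,   1.        ]]), 'rvec': array([ 2.10674076, -2.15268956,  0.12213225]), 'tvec': array([0.03008164, 0.54872179, 1.07720228])}
side {'intrinsics': array([[582.22402157,   0.        , 322.53726881],
       [  0.        , 582.22402157, 244.44221855],
       [  0.        ,   0.        ,   1.        ]]), 'rvec': array([ 0.05991043,  2.58215033, -1.72348655]), 'tvec': array([0.57756771, 0.03209296, 1.15735679])}
{'time': 0.1, 'joint_positions': array([ 1.16808686,  0.32178373, -0.07007316,  1.45154818,  0.02258371,
        1.3708101 , -0.05689088]), 'qd': array([-1.35621955e-03, -1.99282424e-03,  1.44490357e-03, -4.26811464e-03,
        4.35679429e-05, -5.25219866e-04,  7.80834810e-04]), 'joint_torque': array([ 6.42486411e-04, -4.92569911e+01, -4.05156948e-01, -3.13397741e+01,
       -6.37665647e-02,  3.94969981e-02,  1.00959035e-04]), 'position': array([ 0.26290155, -0.59391444,  0.22155058]), 'tool_rot': array([-3.07193892e+00, -6.49675468e-01,  6.96256807e-04]), 'ft_force': array([-0.45287191, -0.26706306,  0.2999759 ]), 'torque': array([-0.0259418 , -0.00193935,  0.04104751]), 'grip_force': 0.0, 'grip_width': 1.0016204865104859} -0.0187
```

View pics/top0.png

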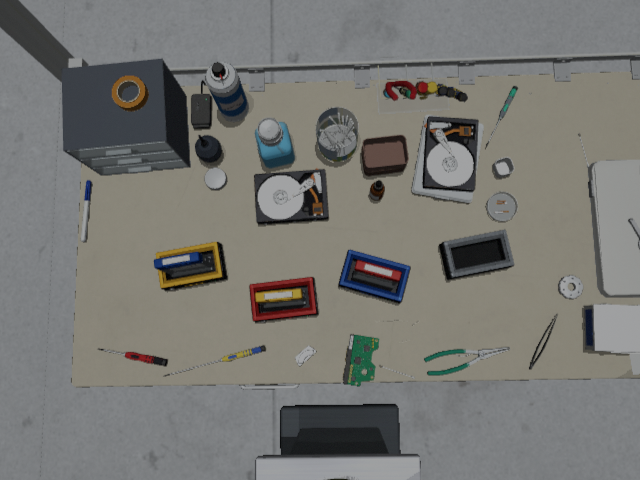

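View pics/side0.png

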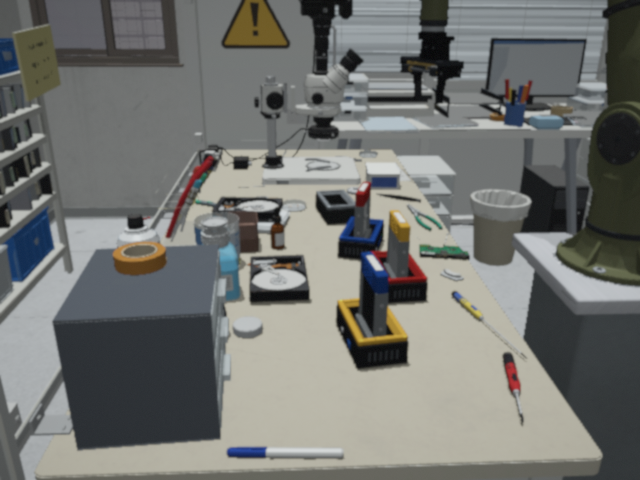

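The top view shows the yellow dock (190,266) holding the blue carrier, the red dock (284,299) holding the yellow, the blue dock (375,276) holding the red, and the empty grey rest at (477,254). The opened drive (291,197) and bottle (377,189) are behind the docks. The side view confirms all three carriers are upright.

```bash
cat >> h.py <<'E'
def rays(name,uv,z):
    p=ctrl.camera_params(name); K=np.array(p["intrinsics"]); R=cv2.Rodrigues(np.array(p["rvec"],float))[0]
    c=-R.T@np.array(p["tvec"]).ravel()
    r=np.c_[(uv[:,0]-K[0,2])/K[0,0],(uv[:,1]-K[1,2])/K[1,1],np.ones(len(uv))]@R
    return (c+r*((z-c[2])/r[:,2])[:,None])[:,:2]
def mask(im,c):
    h,s,v=cv2.split(cv2.cvtColor(im,cv2.COLOR_RGB2HSV)); h=h.astype(int)
    return {"red":((h<8)|(h>172))&(s>150)&(v>60),"blue":(h>105)&(h<128)&(s>140)&(v>50),"yellow":(h>18)&(h<32)&(s>140)&(v>90),
            "grey":(s<40)&(v>60)&(v<150)}[c]
def rect(xy):
    c,(a,b),_=r=cv2.minAreaRect(xy.astype(np.float32)*1000)
    q=cv2.boxPoints(r); e=[q[1]-q[0],q[2]-q[1]]; L=max(e,key=np.linalg.norm)
    ang=(np.degrees(np.arctan2(L[1],L[0])))%180
    return np.round([c[0],c[1],max(a,b),min(a,b),ang],1)
def measure(name,im,W,zr,c,zplane,box=((300,750),(-500,500))):
    x,y,z=np.moveaxis(W,-1,0)
    m=mask(im,c)&(z>zr[0])&(z<zr[1])&(x>.3)&(x<.75)&(abs(y)<.5)
    n,l,st,_=cv2.connectedComponentsWithStats(m.astype(np.uint8),connectivity=8)
    out=[]
    for i in range(1,n):
        if st[i,4]>60:
            v,u=np.nonzero(l==i); out.append((st[i,4],rect(rays(name,np.c_[u,v].astype(float),zplane)),np.round(np.median(W[l==i],0)*1000,1)))
    return out
E
python3 - <<'E'
from h import *
f=np.load("top0.npz"); im,W=f["im"],f["W"]
for c in ["red","blue","yellow"]:
    print(c,"grip",measure("top",im,W,(.10,.16),c,.132))
for c in ["red","blue","yellow","grey"]:
    print(c,"collar",measure("top",im,W,(.03,.065),c,.046))
for uv in [(477,254),(377,189),(291,197),(340,330),(450,163),(270,138),(337,135),(385,155),(205,148)]: print(uv,np.round(W[uv[1],uv[0]]*1000))
E
```

```text
red grip [(np.int32(254), array([496.7, -82.8,  82.9,  19.8,  73.2]), array([494.9, -82.7, 131.1]))]
blue grip [(np.int32(107), array([527.6, 257.3,  34.7,  17.3, 104.8]), array([527.2, 251.3, 131.1])), (np.int32(113), array([520.4, 299.1,  45.7,  17.6,  94.4]), array([517.1, 310.6, 131. ]))]
yellow grip [(np.int32(119), array([456.5, 105.6,  63.4,  17.3,  95.9]), array([457.6, 125.8, 131. ])), (np.int32(140), array([455.6,  84.9,  60.3,  17.8,  99.1]), array([454.1,  67.6, 131.4]))]
red collar [(np.int32(1114), array([455.5,  97.3, 123.6,  70.9,  95.6]), array([454.1,  96.7,  44.5]))]
blue collar [(np.int32(1125), array([497.3, -81.5, 123.5,  70.8,  73. ]), array([497.3, -82.2,  44.7]))]
yellow collar [(np.int32(917), array([526.4, 281.9, 122.8,  71.1,  99.2]), array([519.9, 274.6,  44.6]))]
grey collar [(np.int32(67), array([744.8, -27.7,  31.7,  11. , 106. ]), array([742.5, -27.1,  48.7])), (np.int32(76), array([ 701.9, -210.4,   87.6,   32.7,   27.9]), array([ 694.5, -202.2,   44.3])), (np.int32(156), array([ 723.9, -234.9,   47.4,   29.6,   22.8]), array([ 720.5, -239.7,   40.4])), (np.int32(552), array([726.2, 392.2, 196.2,  22.6,  93.9]), array([729.3, 382.1,  42.7])), (np.int32(1114), array([ 534.8, -284.7,  123.1,   72.7,  100. ]), array([ 537.7, -287.1,   44.9])), (np.int32(69), array([ 389.6, -493.5,   86.3,   10.9,    1.1]), array([ 383.9, -493. ,   44.1]))]
(477, 254) [ 538. -289.   15.]
(377, 189) [662. -91.  70.]
(291, 197) [662.  80.  25.]
(340, 330) [393. -13.  -2.]
(450, 163) [ 719. -240.   40.]
(270, 138) [749. 109. 134.]
(337, 135) [800. -16.  -1.]
(385, 155) [ 742. -112.   34.]
(205, 148) [756. 247.  67.]
```

```bash
python3 - <<'E'
from h import *
f=np.load("top0.npz"); im,W=f["im"],f["W"]; x,y,z=np.moveaxis(W,-1,0)
for c in ["red","blue","yellow"]:
    m=mask(im,c)&(z>.12)&(z<.145)&(x>.3)&(x<.75)&(abs(y)<.5); v,u=np.nonzero(m)
    print(c,rect(rays("top",np.c_[u,v].astype(float),.132)), np.round((W[m].max(0)+W[m].min(0))*500))
f=np.load("side0.npz"); im,W=f["im"],f["W"]; x,y,z=np.moveaxis(W,-1,0)
for c in ["red","blue","yellow"]:
    m=mask(im,c)&(z>.128)&(z<.14)&(x>.3)&(x<.75)&(abs(y)<.5); print(c,m.sum(), rect(W[m][:,:2]))
m=(z>.14)&(x>.2)&(x<.8)&(abs(y)<.65); print(np.round(W[m][::400],2)[:40].tolist())
E
```

```text
red [496.7 -82.8  82.9  19.8  73.2] [498. -83. 130.]
blue [523.4 281.1  82.2  19.   99. ] [525. 282. 129.]
yellow [456.   96.1  82.5  19.4  93.9] [457.  96. 130.]
red 37 [490.6 -73.5  77.1  13.1  65.8]
blue 156 [524.5 285.9  84.   16.4 100.6]
yellow 72 [459.7 104.7  79.7  13.1 101.9]
[[0.61, -0.62, 0.47], [0.25, -0.55, 0.47], [0.59, -0.62, 0.45], [0.53, -0.61, 0.44], [0.3, -0.59, 0.42], [0.28, -0.57, 0.4], [0.56, -0.64, 0.38], [0.28, -0.58, 0.36], [0.48, -0.6, 0.33], [0.48, -0.6, 0.32], [0.25, -0.5, 0.32], [0.52, -0.59, 0.3], [0.58, -0.63, 0.28], [0.57, -0.61, 0.27], [0.55, -0.6, 0.26], [0.67, -0.62, 0.24], [0.23, -0.55, 0.24], [0.53, -0.6, 0.22], [0.73, -0.64, 0.2], [0.62, -0.62, 0.19], [0.69, -0.63, 0.16], [0.79, 0.31, 0.17], [0.73, 0.3, 0.16], [0.79, 0.35, 0.17], [0.76, 0.37, 0.17], [0.73, 0.39, 0.17], [0.8, 0.4, 0.17], [0.77, 0.42, 0.17], [0.75, 0.43, 0.17], [0.74, 0.44, 0.17], [0.75, 0.46, 0.17], [0.76, 0.47, 0.17], [0.74, 0.48, 0.17], [0.73, 0.48, 0.16], [0.73, 0.48, 0.16], [0.73, 0.48, 0.15], [0.79, 0.49, 0.15], [0.77, 0.49, 0.14]]
```

step_arm:
  targets:
    - [1.5, 3.4, 0, 0, 0, 3.3, 1]
    - [1.5, 3.4, 0, 0, 0, 3.3, 1]
    - [1.5, 3.4, 0, 0, 0, 3.3, 1]
    - [1.5, 3.4, 0, 0, 0, 3.3, 1]
    - [1.5, 3.4, 0, 0, 0, 3.3, 1]
  force: 25

```text
time: 0.52
position: [0.3384, -0.4225, 0.222]
tool_rot: [-2.946, -1.088, 0.001]
ft_force: [0.3, -0.1, 0.3]
grip_width: 0.999
grip_force: 0.0
```

step_arm:
  targets:
    - [1.6, 3.4, 0, 0, 0, 3.3, 1]
    - [1.6, 3.4, 0, 0, 0, 3.3, 1]
    - [1.6, 3.4, 0, 0, 0, 3.3, 1]
    - [1.6, 3.4, 0, 0, 0, 3.3, 1]
    - [1.6, 3.4, 0, 0, 0, 3.3, 1]

```text
time: 0.93
position: [0.4183, -0.2525, 0.2224]
tool_rot: [2.76, 1.5, -0.001]
ft_force: [0.3, -0.6, 1.1]
grip_width: 0.998
grip_force: 0.0
```

step_arm:
  targets:
    - [1.6, 3.4, 0, 0, 0, 3.3, 1]
    - [1.6, 3.4, 0, 0, 0, 3.3, 1]
    - [1.6, 3.4, 0, 0, 0, 3.3, 1]
    - [1.6, 3.4, 0, 0, 0, 3.3, 1]
    - [1.5, 3.4, 0, 0, 0, 3.2, 1]

```text
time: 1.35
position: [0.4974, -0.0826, 0.2224]
tool_rot: [2.518, 1.878, -0.0]
ft_force: [0.2, -0.3, 0.3]
grip_width: 1.002
grip_force: 0.0
```

```bash
cat >> h.py <<'E'
def tooly():
    s=ctrl.get_state(); R=cv2.Rodrigues(np.array(s["tool_rot"],float))[0]
    a=np.degrees(np.arctan2(R[1,1],R[0,1])); return np.round(np.array(s["position"])*1000,1),round(a,2),np.round(R[:,2],3)
E
python3 - <<'E'
from h import *
print(tooly())
im,d,W=cloud("wrist"); cv2.imwrite("pics/w1.png",im[:,:,::-1]); x,y,z=np.moveaxis(W,-1,0)
m=mask(im,"red")&(z>.12)&(z<.145); print(m.sum(),rect(W[m][:,:2]))
m=mask(im,"blue")&(z>.035)&(z<.055); print(m.sum(),rect(W[m][:,:2]))
E
```

```text
(array([497.4, -82.6, 222.4]), np.float64(-16.56), array([-0., -0., -1.]))
1764 [488.3 -29.5 183.4  48.1  99.9]
4978 [497.  -80.1 121.   71.   73.4]
```

View pics/w1.png

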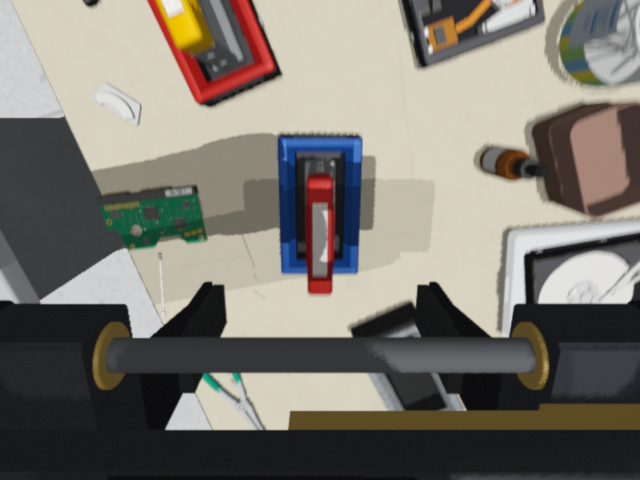

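The wrist view shows the red grip (319,235) square between the open fingers (210 and 430), over the blue dock (319,205). I'll descend and grip it.

step_arm:
  targets:
    - [0, 0, -3, 0, 0, 0, 1]
    - [0, 0, -3, 0, 0, 0, 1]
    - [0, 0, -3, 0, 0, 0, 1]
    - [0, 0, -2, 0, 0, 0, 1]
    - [0, 0, -1.1, 0, 0, 0, 1]
  force: 25

```text
time: 1.82
position: [0.4948, -0.0842, 0.0985]
tool_rot: [-2.518, -1.873, 0.005]
ft_force: [-0.2, 0.2, -0.6]
grip_width: 1.003
grip_force: 0.0
```

step_arm:
  targets:
    - [0, 0, 0, 0, 0, 0, 0.5]
    - [0, 0, 0, 0, 0, 0, 0.2]
    - [0, 0, 0, 0, 0, 0, 0.1]
    - [0, 0, 0, 0, 0, 0, 0.1]
    - [0, 0, 0, 0, 0, 0, 0.1]

```text
time: 2.23
position: [0.4982, -0.0846, 0.103]
tool_rot: [2.519, 1.873, 0.002]
ft_force: [-0.2, -0.0, -0.1]
grip_width: 0.708
grip_force: 0.0
```

step_arm:
  targets:
    - [0, 0, 0, 0, 0, 0, 0.1]
    - [0, 0, 0, 0, 0, 0, 0.1]
    - [0, 0, 0, 0, 0, 0, 0.1]
    - [0, 0, 0, 0, 0, 0, 0.1]
    - [0, 0, 0.3, 0, 0, 0, 0.1]

```text
time: 2.65
position: [0.4967, -0.0843, 0.1042]
tool_rot: [-2.52, -1.875, 0.001]
ft_force: [0.7, 0.3, -0.4]
grip_width: 0.322
grip_force: 0.0
```

step_arm:
  targets:
    - [0, 0, 0, 0, 0, 0, 0.05]
    - [0, 0, 0, 0, 0, 0, 0.05]
    - [0, 0, 0, 0, 0, 0, 0.05]
    - [0, 0, 0, 0, 0, 0, 0.05]
    - [0, 0, 0, 0, 0, 0, 0.05]

```text
time: 3.07
position: [0.4974, -0.0844, 0.1049]
tool_rot: [2.52, 1.875, 0.0]
ft_force: [-0.4, -0.0, 2.5]
grip_width: 0.202
grip_force: 24.9
```

step_arm:
  targets:
    - [0, 0, 0.3, 0, 0, 0, 0]
    - [0, 0, 0.7, 0, 0, 0, 0]
    - [0, 0, 1.5, 0, 0, 0, 0]
    - [0, 0, 2, 0, 0, 0, 0]
    - [0, 0, 2, 0, 0, 0, 0]

```text
time: 3.48
position: [0.4962, -0.0842, 0.1697]
tool_rot: [-2.519, -1.874, 0.002]
ft_force: [-0.6, 0.4, -2.7]
grip_width: 0.203
grip_force: 24.9
```

step_arm:
  targets:
    - [0.4, -1.5, 0.5, 0, 0, 2.7, 0]
    - [0.4, -2.5, 0, 0, 0, 2.7, 0]
    - [0.4, -2.5, 0, 0, 0, 2.7, 0]
    - [0.4, -2.5, 0, 0, 0, 2.7, 0]
    - [0.4, -2.5, 0, 0, 0, 2.7, 0]

```text
time: 3.9
position: [0.5168, -0.2004, 0.1745]
tool_rot: [-2.28, -2.161, 0.001]
ft_force: [-0.1, 0.1, -3.1]
grip_width: 0.206
grip_force: 25.0
```

step_arm:
  targets:
    - [0.4, -2.5, 0, 0, 0, 2.7, 0]
    - [0.4, -2.5, 0, 0, 0, 2.7, 0]
    - [0.4, -2, 0, 0, 0, 2.6, 0]
    - [0.3, -1.2, 0, 0, 0, 2.6, 0]
    - [0.3, -0.5, 0, 0, 0, 2.6, 0]

```text
time: 4.32
position: [0.534, -0.2896, 0.1739]
tool_rot: [-2.021, -2.404, 0.002]
ft_force: [0.3, -0.2, -3.1]
grip_width: 0.204
grip_force: 25.0
```

step_arm:
  targets:
    - [0, 0, 0, 0, 0, 0, 0]
    - [0, 0, 0, 0, 0, 0, 0]
    - [0, 0, 0, 0, 0, 0, 0]
    - [0, 0, 0, 0, 0, 0, 0]
    - [0, 0, 0, 0, 0, 0, 0]

```text
time: 4.73
position: [0.5351, -0.2855, 0.1748]
tool_rot: [2.019, 2.407, -0.0]
ft_force: [-0.1, -0.2, -3.0]
grip_width: 0.202
grip_force: 25.0
```

```bash
python3 - <<'E'
from h import *
print(tooly())
im,d,W=cloud("top"); cv2.imwrite("pics/t2.png",im[150:400,300:640,::-1]); x,y,z=np.moveaxis(W,-1,0)
im,d,W=cloud("side"); cv2.imwrite("pics/s2.png",cv2.resize(im[120:280,260:500,::-1],None,fx=3,fy=3))
im,d,W=cloud("wrist"); cv2.imwrite("pics/w2.png",im[:,:,::-1]);x,y,z=np.moveaxis(W,-1,0)
m=mask(im,"grey")&(z>.035)&(z<.055)&(abs(x-.535)<.09)&(abs(y+.285)<.09); print(m.sum(),rect(W[m][:,:2]))
m=mask(im,"red")&(z>.17)&(z<.22); print(m.sum(),m.sum() and rect(W[m][:,:2]))
E
```

```text
(array([ 535.1, -285.5,  174.8]), np.float64(10.02), array([ 0., -0., -1.]))
5827 [ 534.2 -284.9  124.7   73.3   99.7]
5161 [ 534.1 -284.    81.1   19.4  100.3]
```

View pics/w2.png

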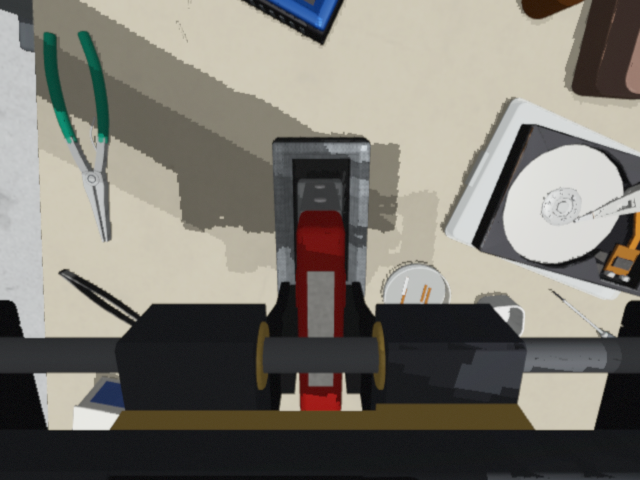

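View pics/s2.png

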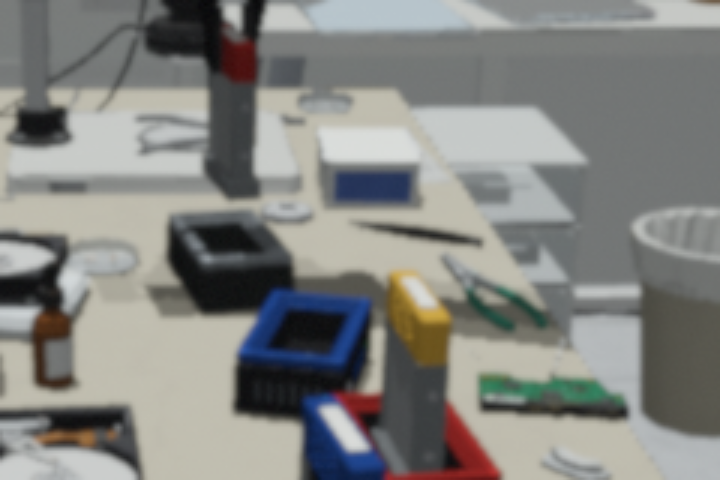

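The wrist view shows the red carrier upright in the fingers, its grip (320,310) centred over the grey rest (320,215). The measured offset is about 1 mm, so I'll lower it.

step_arm:
  targets:
    - [0, 0, -1.2, 0, 0, 0, 0]
    - [0, 0, -2, 0, 0, 0, 0]
    - [0, 0, -1.6, 0, 0, 0, 0]
    - [0, 0, -1, 0, 0, 0, 0]
    - [0, 0, -0.5, 0, 0, 0, 0]

```text
time: 5.3
position: [0.5338, -0.2858, 0.1091]
tool_rot: [-2.018, -2.404, 0.001]
ft_force: [0.1, -0.1, -2.8]
grip_width: 0.202
grip_force: 25.0
```

step_arm:
  targets:
    - [0, 0, -0.2, 0, 0, 0, 0]
    - [0, 0, -0.2, 0, 0, 0, 0]
    - [0, 0, -0.1, 0, 0, 0, 0]
    - [0, 0, -0.1, 0, 0, 0, 0]
    - [0, 0, 0, 0, 0, 0, 0]

```text
time: 5.72
position: [0.5355, -0.2866, 0.1061]
tool_rot: [2.019, 2.405, 0.0]
ft_force: [0.9, 0.7, -1.3]
grip_width: 0.203
grip_force: 25.0
```

step_arm:
  targets:
    - [0, 0, -0.1, 0, 0, 0, 0]
    - [0, 0, 0, 0, 0, 0, 0.3]
    - [0, 0, 0, 0, 0, 0, 0.4]
    - [0, 0, 0, 0, 0, 0, 0.6]
    - [0, 0, 0, 0, 0, 0, 0.6]

```text
time: 6.13
position: [0.5356, -0.2865, 0.1052]
tool_rot: [2.019, 2.405, 0.0]
ft_force: [-0.2, 0.2, -0.2]
grip_width: 0.422
grip_force: 0.0
```

step_arm:
  targets:
    - [0, 0, 0, 0, 0, 0, 0.8]
    - [0, 0, 1, 0, 0, 0, 0.8]
    - [0, 0, 2, 0, 0, 0, 0.8]
    - [0, 0, 3, 0, 0, 0, 0.8]
    - [0, 0, 2, 0, 0, 0, 0.8]

```text
time: 6.55
position: [0.5358, -0.2865, 0.1876]
tool_rot: [2.018, 2.405, 0.001]
ft_force: [0.7, -1.2, 0.7]
grip_width: 0.765
grip_force: 0.0
```

```bash
python3 - <<'E'
from h import *
print(tooly())
im,d,W=cloud("wrist"); x,y,z=np.moveaxis(W,-1,0)
m=mask(im,"red")&(z>.10)&(z<.15)&(abs(x-.535)<.09)&(abs(y+.285)<.09); print(m.sum(),m.sum() and rect(W[m][:,:2]), np.percentile(z[m],95))
E
```

```text
(array([ 535.8, -286.5,  187.6]), np.float64(9.99), array([ 0.002, -0.001, -1.   ]))
2589 [ 534.3 -286.3   83.3   19.3  100.3] 0.13380886814677387
```

step_arm:
  targets:
    - [-0.1, 2.6, 0, 0, 0, 0, 0.8]
    - [-0.1, 3.9, 0, 0, 0, 0, 0.8]
    - [-0.1, 3.9, 0, 0, 0, 0, 0.8]
    - [-0.1, 3.9, 0, 0, 0, 0, 0.8]
    - [-0.1, 3.9, 0, 0, 0, 0, 0.8]

```text
time: 7.02
position: [0.53, -0.1027, 0.1854]
tool_rot: [2.019, 2.405, 0.0]
ft_force: [1.1, 0.4, -0.0]
grip_width: 0.801
grip_force: 0.0
```

step_arm:
  targets:
    - [-0.1, 3.9, 0, 0, 0, -0.2, 0.8]
    - [-0.1, 3.9, 0, 0, 0, -0.2, 0.8]
    - [-0.1, 3.9, 0, 0, 0, -0.2, 0.8]
    - [-0.1, 3.9, 0, 0, 0, -0.2, 0.8]
    - [-0.1, 3.9, 0, 0, 0, -0.2, 0.8]

```text
time: 7.43
position: [0.525, 0.0924, 0.1856]
tool_rot: [2.04, 2.387, 0.001]
ft_force: [0.8, 0.6, 1.0]
grip_width: 0.802
grip_force: 0.0
```

step_arm:
  targets:
    - [-0.1, 3.9, 0, 0, 0, 0, 0.8]
    - [-0.1, 3.9, 0, 0, 0, 0, 0.8]
    - [0, 3.9, 0, 0, 0, 0, 0.8]
    - [0, 3.9, 0, 0, 0, 0, 0.8]
    - [0, 2.7, 0, 0, 0, 0, 0.8]

```text
time: 7.85
position: [0.5222, 0.278, 0.1856]
tool_rot: [-2.037, -2.391, -0.004]
ft_force: [-0.8, 0.3, 1.2]
grip_width: 0.798
grip_force: 0.0
```

```bash
cat >> h.py <<'E'
def wr(c,lo,hi,cx,cy,im,W,r=.09):
    x,y,z=np.moveaxis(W,-1,0); m=mask(im,c)&(z>lo)&(z<hi)&(abs(x-cx)<r)&(abs(y-cy)<r); return m.sum(),m.sum() and rect(W[m][:,:2])
E
python3 - <<'E'
from h import *
print(tooly())
im,d,W=cloud("wrist")
print(wr("blue",.1,.15,.523,.281,im,W),wr("yellow",.035,.055,.523,.281,im,W))
E
```

```text
(array([522.2, 278. , 185.6]), np.float64(9.16), array([ 0.001,  0.002, -1.   ]))
(np.int64(2521), array([523.3, 283.2,  80.4,  19.3,  99.6])) (np.int64(6613), array([524.9, 283.7, 123. ,  71.8,  99.4]))
```

step_arm:
  targets:
    - [0.1, 0.4, -1.5, 0, 0, 0, 0.8]
    - [0, 0, -2.5, 0, 0, 0, 0.8]
    - [0, 0, -2, 0, 0, 0, 0.8]
    - [0, 0, -1.4, 0, 0, 0, 0.6]
    - [0, 0, -0.7, 0, 0, 0, 0.4]

```text
time: 8.32
position: [0.5233, 0.2757, 0.1011]
tool_rot: [-2.042, -2.387, 0.006]
ft_force: [-0.1, -0.5, -1.0]
grip_width: 0.72
grip_force: 0.0
```

step_arm:
  targets:
    - [0, 0, 0, 0, 0, 0, 0.05]
    - [0, 0, 0, 0, 0, 0, 0.05]
    - [0, 0, 0, 0, 0, 0, 0.05]
    - [0, 0, 0, 0, 0, 0, 0.05]
    - [0, 0, 0, 0, 0, 0, 0.05]

```text
time: 8.73
position: [0.5248, 0.2779, 0.1047]
tool_rot: [2.04, 2.388, 0.003]
ft_force: [0.6, -0.4, -0.6]
grip_width: 0.351
grip_force: 0.0
```

step_arm:
  targets:
    - [0, 0, 0, 0, 0, 0, 0]
    - [0, 0, 0, 0, 0, 0, 0]
    - [0, 0, 0, 0, 0, 0, 0]
    - [0, 0, 0, 0, 0, 0, 0]
    - [0, 0, 0, 0, 0, 0, 0]

```text
time: 9.15
position: [0.5245, 0.2777, 0.104]
tool_rot: [2.04, 2.388, 0.001]
ft_force: [-0.4, -0.7, 2.5]
grip_width: 0.205
grip_force: 25.0
```

step_arm:
  targets:
    - [0, 0, 0.5, 0, 0, 0, 0]
    - [0, 0, 1.5, 0, 0, 0, 0]
    - [0, 0, 2.5, 0, 0, 0, 0]
    - [0, 0, 3, 0, 0, 0, 0]
    - [0, 0, 3, 0, 0, 0, 0]

```text
time: 9.57
position: [0.523, 0.2771, 0.2087]
tool_rot: [-2.039, -2.388, 0.004]
ft_force: [1.5, -0.2, -2.6]
grip_width: 0.205
grip_force: 25.0
```

step_arm:
  targets:
    - [0, 0, 2.5, 0, 0, 0, 0]
    - [0, 0, 1.5, 0, 0, 0, 0]
    - [0, -1.5, 0, 0, 0, -1.5, 0]
    - [0, -2.5, 0, 0, 0, -1.5, 0]
    - [0, -3, 0, 0, 0, -1.5, 0]

```text
time: 9.98
position: [0.5229, 0.209, 0.2485]
tool_rot: [-2.128, -2.309, -0.0]
ft_force: [0.2, -0.3, -2.5]
grip_width: 0.201
grip_force: 25.0
```

step_arm:
  targets:
    - [-0.2, -3, 0, 0, 0, -2, 0]
    - [-0.2, -3, 0, 0, 0, -2, 0]
    - [-0.2, -3, 0, 0, 0, -2, 0]
    - [-0.2, -3, 0, 0, 0, -2, 0]
    - [-0.2, -3, 0, 0, 0, -2, 0]

```text
time: 10.4
position: [0.5131, 0.0563, 0.2482]
tool_rot: [-2.327, -2.11, 0.001]
ft_force: [1.3, -0.2, -3.1]
grip_width: 0.203
grip_force: 25.0
```

step_arm:
  targets:
    - [-0.3, -3, 0, 0, 0, -2, 0]
    - [-0.3, -3, 0, 0, 0, -2, 0]
    - [-0.3, -3, 0, 0, 0, -2, 0]
    - [-0.3, -2.5, 0, 0, 0, -2, 0]
    - [-0.4, -1.8, 0, 0, 0, -3.5, 0]

```text
time: 10.82
position: [0.4971, -0.0782, 0.248]
tool_rot: [-2.531, -1.861, 0.002]
ft_force: [0.5, 0.0, -2.6]
grip_width: 0.211
grip_force: 25.0
```

step_arm:
  targets:
    - [0, -1, -1, 0, 0, 0, 0]
    - [0, 0, -2, 0, 0, 0, 0]
    - [0, 0, -2, 0, 0, 0, 0]
    - [0, 0, -1.3, 0, 0, 0, 0]
    - [0, 0, 0, 0, 0, 0, 0]

```text
time: 11.23
position: [0.4957, -0.0836, 0.1817]
tool_rot: [-2.519, -1.868, 0.006]
ft_force: [-1.0, 0.5, -2.0]
grip_width: 0.205
grip_force: 25.0
```

```bash
python3 - <<'E'
from h import *
print(tooly())
im,d,W=cloud("wrist"); cv2.imwrite("pics/w3.png",im[:,:,::-1])
x=W[:,:,2]
print(wr("blue",.17,.22,.497,-.081,im,W),wr("blue",.035,.055,.497,-.081,im,W), ctrl.get_state()["ft_force"])
E
```

```text
(array([495.7, -83.6, 181.7]), np.float64(-16.88), array([-0.006,  0.003, -1.   ]))
(np.int64(5499), array([498.4, -79.5,  83.3,  34.3,  85.1])) (np.int64(5929), array([496.8, -81.8, 120.8,  70.9,  73. ])) [-0.24597608 -0.23774135 -1.09458824]
```

View pics/w3.png

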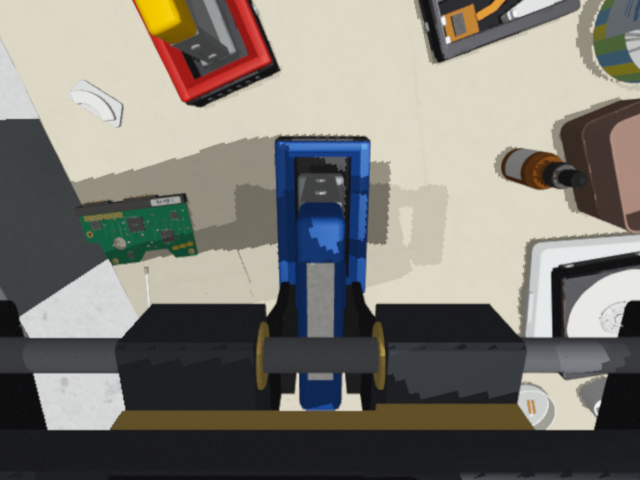

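```bash
python3 - <<'E'
from h import *
print(tooly(), ctrl.get_state()["ft_force"])
im,d,W=cloud("wrist")
x,y,z=np.moveaxis(W,-1,0)
for lo,hi in((.17,.22),(.204,.22)):
    m=mask(im,"blue")&(z>lo)&(z<hi)&(abs(x-.497)<.09)&(abs(y+.08)<.09)
    n,l,st,_=cv2.connectedComponentsWithStats(cv2.erode(m.astype(np.uint8),np.ones((3,3))))
    i=1+st[1:,4].argmax(); print(st[i],rect(W[l==i][:,:2]),np.percentile(z[l==i],[1,50,99]))
E
```

```text
(array([496.8, -83.8, 183.5]), np.float64(-16.89), array([-0.004,  0.002, -1.   ])) [-0.24597608 -0.23774135 -1.09458824]
[ 296  204   49  132 3638] [503.  -63.1  48.9  18.8  74.6] [0.19062943 0.21198662 0.21368489]
[ 296  214   49  122 3232] [503.2 -63.3  49.   18.5  74. ] [0.20708175 0.21212921 0.21370354]
```

The wrist view shows the blue carrier upright, its grip (320,300) centred in the now empty blue dock (320,215). It measures about 1–2 mm off centre, so I'll lower it.

step_arm:
  targets:
    - [-0.1, -0.1, -1.2, 0, 0, 0, 0]
    - [0, 0, -2, 0, 0, 0, 0]
    - [0, 0, -2, 0, 0, 0, 0]
    - [0, 0, -1.3, 0, 0, 0, 0]
    - [0, 0, -0.6, 0, 0, 0, 0]

```text
time: 11.75
position: [0.4962, -0.086, 0.1128]
tool_rot: [-2.524, -1.868, 0.002]
ft_force: [0.2, 0.2, -2.1]
grip_width: 0.2
grip_force: 25.0
```

step_arm:
  targets:
    - [0, 0, -0.3, 0, 0, 0, 0]
    - [0, 0, -0.2, 0, 0, 0, 0]
    - [0, 0, -0.1, 0, 0, 0, 0]
    - [0, 0, 0, 0, 0, 0, 0]
    - [0, 0, 0, 0, 0, 0, 0]

```text
time: 12.17
position: [0.4977, -0.0865, 0.1093]
tool_rot: [2.525, 1.868, 0.001]
ft_force: [0.7, -0.4, -1.1]
grip_width: 0.204
grip_force: 25.0
```

step_arm:
  targets:
    - [0, 0, -0.2, 0, 0, 0, 0]
    - [0, 0, -0.1, 0, 0, 0, 0]
    - [0, 0, -0.1, 0, 0, 0, 0]
    - [0, 0, 0, 0, 0, 0, 0]
    - [0, 0, 0, 0, 0, 0, 0]

```text
time: 12.58
position: [0.4971, -0.0864, 0.1045]
tool_rot: [-2.526, -1.868, 0.0]
ft_force: [0.9, -0.1, -2.7]
grip_width: 0.205
grip_force: 25.0
```

step_arm:
  targets:
    - [0, 0, -0.1, 0, 0, 0, 0]
    - [0, 0, 0, 0, 0, 0, 0]
    - [0, 0, -0.1, 0, 0, 0, 0]
    - [0, 0, 0, 0, 0, 0, 0]
    - [0, 0, 0, 0, 0, 0, 0]

```text
time: 13.0
position: [0.4976, -0.0865, 0.104]
tool_rot: [2.525, 1.868, 0.0]
ft_force: [-2.0, 0.3, 7.2]
grip_width: 0.205
grip_force: 25.0
```

Contact is light, so I'll release and rise.

step_arm:
  targets:
    - [0, 0, 0, 0, 0, 0, 0.3]
    - [0, 0, 0, 0, 0, 0, 0.4]
    - [0, 0, 0, 0, 0, 0, 0.5]
    - [0, 0, 0, 0, 0, 0, 0.6]
    - [0, 0, 0, 0, 0, 0, 0.8]

```text
time: 13.42
position: [0.4971, -0.0864, 0.1024]
tool_rot: [-2.526, -1.868, 0.0]
ft_force: [0.0, 0.1, -0.5]
grip_width: 0.498
grip_force: 0.0
```

step_arm:
  targets:
    - [0, 0, 0, 0, 0, 0, 0.8]
    - [0, 0, 1, 0, 0, 0, 0.8]
    - [0, 0, 2, 0, 0, 0, 0.8]
    - [0, 0, 3, 0, 0, 0, 0.8]
    - [0, 0, 2, 0, 0, 0, 0.8]

```text
time: 13.83
position: [0.4978, -0.0862, 0.1853]
tool_rot: [2.524, 1.868, 0.002]
ft_force: [0.8, -0.2, 0.7]
grip_width: 0.784
grip_force: 0.0
```

```bash
python3 - <<'E'
from h import *
print(tooly())
im,d,W=cloud("wrist")
print(wr("blue",.12,.15,.497,-.081,im,W),wr("blue",.035,.055,.497,-.081,im,W))
E
```

```text
(array([497.8, -86.2, 185.3]), np.float64(-17.0), array([ 0.002, -0.   , -1.   ]))
(np.int64(2642), array([499.1, -82.5,  82.7,  19.6,  72.6])) (np.int64(6441), array([496.4, -82.8, 122.7,  70.9,  73.1]))
```

step_arm:
  targets:
    - [-0.8, 3.3, 0, 0, 0, 4.2, 0.8]
    - [-0.8, 3.9, 0, 0, 0, 4.2, 0.8]
    - [-0.8, 3.9, 0, 0, 0, 4.2, 0.8]
    - [-0.8, 3.9, 0, 0, 0, 4.2, 0.8]
    - [-0.9, 3.2, 0, 0, 0, 4.2, 0.8]

```text
time: 14.3
position: [0.4556, 0.0986, 0.1834]
tool_rot: [2.136, 2.302, 0.002]
ft_force: [0.1, 1.1, -0.4]
grip_width: 0.797
grip_force: 0.0
```

```bash
python3 - <<'E'
from h import *
print(tooly())
im,d,W=cloud("wrist")
print(wr("yellow",.12,.15,.456,.096,im,W),wr("red",.035,.055,.456,.096,im,W))
E
```

```text
(array([455.6,  98.6, 183.4]), np.float64(4.28), array([ 0.001,  0.   , -1.   ]))
(np.int64(2536), array([455. ,  97.3,  81. ,  19.3,  94. ])) (np.int64(6343), array([453.5,  98.7, 122.2,  71.6,  95.7]))
```

step_arm:
  targets:
    - [0, -0.2, -1.5, 0, 0, 0, 0.8]
    - [0, 0, -2.5, 0, 0, 0, 0.8]
    - [0, 0, -2, 0, 0, 0, 0.8]
    - [0, 0, -1.3, 0, 0, 0, 0.6]
    - [0, 0, -0.7, 0, 0, 0, 0.4]

```text
time: 14.77
position: [0.4551, 0.0932, 0.1012]
tool_rot: [-2.142, -2.296, 0.003]
ft_force: [-0.4, 0.0, 0.2]
grip_width: 0.716
grip_force: 0.0
```

step_arm:
  targets:
    - [0, 0, 0, 0, 0, 0, 0.05]
    - [0, 0, 0, 0, 0, 0, 0.05]
    - [0, 0, 0, 0, 0, 0, 0.05]
    - [0, 0, 0, 0, 0, 0, 0.05]
    - [0, 0, 0, 0, 0, 0, 0.05]

```text
time: 15.18
position: [0.4568, 0.0937, 0.1035]
tool_rot: [2.142, 2.296, 0.002]
ft_force: [0.3, 0.2, 0.7]
grip_width: 0.355
grip_force: 0.0
```

step_arm:
  targets:
    - [0, 0, 0, 0, 0, 0, 0]
    - [0, 0, 0, 0, 0, 0, 0]
    - [0, 0, 0, 0, 0, 0, 0]
    - [0, 0, 0, 0, 0, 0, 0]
    - [0, 0, 0, 0, 0, 0, 0]

```text
time: 15.6
position: [0.4563, 0.0936, 0.1029]
tool_rot: [2.143, 2.297, 0.0]
ft_force: [-1.5, -0.1, 3.6]
grip_width: 0.205
grip_force: 25.0
```

step_arm:
  targets:
    - [0, 0, 0.5, 0, 0, 0, 0]
    - [0, 0, 1.5, 0, 0, 0, 0]
    - [0, 0, 2.5, 0, 0, 0, 0]
    - [0, 0, 2, 0, 0, 0, 0]
    - [0, 0, 1, 0, 0, 0, 0]

```text
time: 16.02
position: [0.457, 0.0939, 0.1796]
tool_rot: [2.142, 2.296, 0.003]
ft_force: [-0.4, -0.3, -3.1]
grip_width: 0.205
grip_force: 25.0
```

step_arm:
  targets:
    - [0.4, 1, 0, 0, 0, 0.5, 0]
    - [0.8, 2, 0, 0, 0, 0.5, 0]
    - [0.9, 2.5, 0, 0, 0, 0.5, 0]
    - [0.9, 2.5, 0, 0, 0, 0.5, 0]
    - [0.9, 2.5, 0, 0, 0, 0.5, 0]

```text
time: 16.43
position: [0.4947, 0.2001, 0.1759]
tool_rot: [-2.091, -2.343, 0.002]
ft_force: [0.1, 0.1, -3.0]
grip_width: 0.206
grip_force: 25.0
```

step_arm:
  targets:
    - [0.9, 2.5, 0, 0, 0, 1, 0]
    - [0.9, 2.5, 0, 0, 0, 1, 0]
    - [0.7, 1.8, 0, 0, 0, 0.8, 0]
    - [0.4, 1, 0, 0, 0, 0, 0]
    - [0.1, 0.3, 0, 0, 0, 0, 0]

```text
time: 16.85
position: [0.5242, 0.2822, 0.1759]
tool_rot: [-2.029, -2.394, 0.001]
ft_force: [0.5, -0.2, -2.3]
grip_width: 0.204
grip_force: 25.0
```

step_arm:
  targets:
    - [0, 0, 0, 0, 0, 0, 0]
    - [0, 0, 0, 0, 0, 0, 0]
    - [0, 0, 0, 0, 0, 0, 0]
    - [0, 0, 0, 0, 0, 0, 0]
    - [0, 0, 0, 0, 0, 0, 0]

```text
time: 17.27
position: [0.5254, 0.2785, 0.1778]
tool_rot: [2.036, 2.391, -0.0]
ft_force: [-0.1, -0.8, -2.9]
grip_width: 0.203
grip_force: 25.0
```

```bash
python3 - <<'E'
from h import *
print(tooly())
im,d,W=cloud("wrist"); x,y,z=np.moveaxis(W,-1,0); cv2.imwrite("pics/w4.png",im[:,:,::-1])
print(wr("yellow",.175,.22,.525,.283,im,W),wr("yellow",.035,.055,.525,.283,im,W))
E
```

```text
(array([525.4, 278.5, 177.8]), np.float64(9.19), array([ 0.001, -0.001, -1.   ]))
(np.int64(5519), array([523. , 282.1,  82. ,  34.7,  87.5])) (np.int64(6314), array([525. , 282.5, 122.9,  72.4,  99.7]))
```

View pics/w4.png

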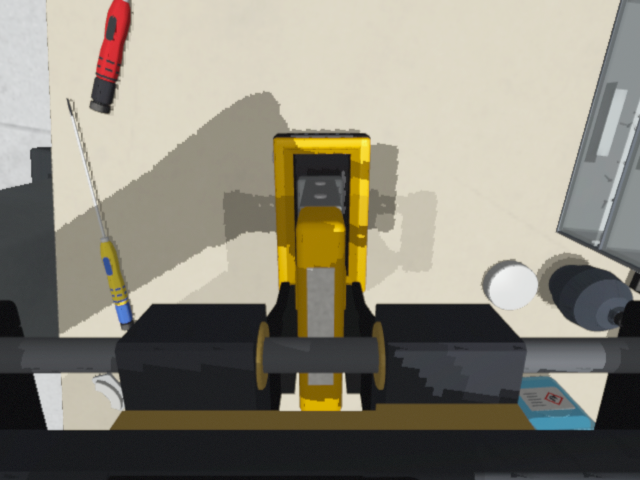

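The wrist view shows the yellow grip (320,305) centred over the yellow dock (320,215), upright and aligned. I'll lower it.

step_arm:
  targets:
    - [0, 0, -1.2, 0, 0, 0, 0]
    - [0, 0, -2, 0, 0, 0, 0]
    - [0, 0, -1.8, 0, 0, 0, 0]
    - [0, 0, -1.2, 0, 0, 0, 0]
    - [0, 0, -0.6, 0, 0, 0, 0]

```text
time: 17.73
position: [0.5239, 0.2786, 0.107]
tool_rot: [-2.034, -2.393, 0.005]
ft_force: [0.5, 0.2, -3.1]
grip_width: 0.2
grip_force: 25.0
```

step_arm:
  targets:
    - [0, 0, -0.3, 0, 0, 0, 0]
    - [0, 0, -0.1, 0, 0, 0, 0]
    - [0, 0, -0.1, 0, 0, 0, 0]
    - [0, 0, 0, 0, 0, 0, 0]
    - [0, 0, 0, 0, 0, 0, 0]

```text
time: 18.15
position: [0.5256, 0.28, 0.1054]
tool_rot: [2.034, 2.393, 0.002]
ft_force: [-0.5, 0.2, -2.9]
grip_width: 0.206
grip_force: 25.0
```

step_arm:
  targets:
    - [0, 0, -0.1, 0, 0, 0, 0]
    - [0, 0, 0, 0, 0, 0, 0]
    - [0, 0, -0.1, 0, 0, 0, 0]
    - [0, 0, 0, 0, 0, 0, 0]
    - [0, 0, 0, 0, 0, 0, 0]

```text
time: 18.57
position: [0.5254, 0.2798, 0.103]
tool_rot: [2.034, 2.394, 0.001]
ft_force: [0.0, -0.8, 0.1]
grip_width: 0.201
grip_force: 25.0
```

It's on the floor, so I'll release, rise and go back for red (534.3, -286.3).

step_arm:
  targets:
    - [0, 0, 0, 0, 0, 0, 0.3]
    - [0, 0, 0, 0, 0, 0, 0.4]
    - [0, 0, 0, 0, 0, 0, 0.5]
    - [0, 0, 0, 0, 0, 0, 0.6]
    - [0, 0, 0, 0, 0, 0, 0.8]

```text
time: 18.98
position: [0.5252, 0.2797, 0.1027]
tool_rot: [2.034, 2.394, 0.0]
ft_force: [1.4, -0.3, 1.2]
grip_width: 0.5
grip_force: 0.0
```

step_arm:
  targets:
    - [0, 0, 0, 0, 0, 0, 0.8]
    - [0, 0, 1, 0, 0, 0, 0.8]
    - [0, 0, 2, 0, 0, 0, 0.8]
    - [0, 0, 3, 0, 0, 0, 0.8]
    - [0, 0, 2, 0, 0, 0, 0.8]

```text
time: 19.4
position: [0.5255, 0.2803, 0.1854]
tool_rot: [2.034, 2.394, 0.003]
ft_force: [1.5, 0.2, 0.0]
grip_width: 0.78
grip_force: 0.0
```

```bash
python3 - <<'E'
from h import *
print(tooly())
im,d,W=cloud("wrist")
print(wr("yellow",.12,.15,.525,.283,im,W),wr("yellow",.035,.055,.525,.283,im,W))
E
```

```text
(array([525.5, 280.3, 185.4]), np.float64(9.3), array([ 0.002,  0.001, -1.   ]))
(np.int64(2742), array([524.1, 282.2,  83.2,  19.4,  99.5])) (np.int64(6568), array([525. , 282.1, 123.4,  71.8,  99.4]))
```

step_arm:
  targets:
    - [0.1, -2.6, 0, 0, 0, 0, 0.8]
    - [0.1, -3.9, 0, 0, 0, 0, 0.8]
    - [0.1, -3.9, 0, 0, 0, 0, 0.8]
    - [0.1, -3.9, 0, 0, 0, 0, 0.8]
    - [0.1, -3.9, 0, 0, 0, 0, 0.8]

```text
time: 19.87
position: [0.53, 0.0961, 0.1833]
tool_rot: [2.033, 2.394, 0.001]
ft_force: [0.2, -0.4, 0.4]
grip_width: 0.798
grip_force: 0.0
```

step_arm:
  targets:
    - [0.1, -3.9, 0, 0, 0, 0.2, 0.8]
    - [0.1, -3.9, 0, 0, 0, 0.2, 0.8]
    - [0.1, -3.9, 0, 0, 0, 0.2, 0.8]
    - [0.1, -3.9, 0, 0, 0, 0.2, 0.8]
    - [0, -3.9, 0, 0, 0, 0.2, 0.8]

```text
time: 20.28
position: [0.5341, -0.0992, 0.1835]
tool_rot: [2.012, 2.411, 0.001]
ft_force: [0.9, -0.2, -0.0]
grip_width: 0.798
grip_force: 0.0
```

step_arm:
  targets:
    - [0, -3.9, 0, 0, 0, 0, 0.8]
    - [0, -3.9, 0, 0, 0, 0, 0.8]
    - [0, -3.9, 0, 0, 0, 0, 0.8]
    - [0, -3.9, 0, 0, 0, 0, 0.8]
    - [0, -3.2, 0, 0, 0, 0, 0.8]

```text
time: 20.7
position: [0.5335, -0.2889, 0.1832]
tool_rot: [2.015, 2.408, -0.001]
ft_force: [0.2, 0.2, -0.0]
grip_width: 0.798
grip_force: 0.0
```

```bash
python3 - <<'E'
from h import *
print(tooly())
im,d,W=cloud("wrist")
print(wr("red",.12,.15,.535,-.285,im,W))
E
```

```text
(array([ 533.5, -288.9,  183.2]), np.float64(10.16), array([ 0.001, -0.001, -1.   ]))
(np.int64(2504), array([ 534.5, -286.2,   83. ,   19.2,   99.8]))
```

step_arm:
  targets:
    - [0.1, 0.2, -1.5, 0, 0, 0, 0.8]
    - [0, 0, -2.5, 0, 0, 0, 0.8]
    - [0, 0, -2, 0, 0, 0, 0.8]
    - [0, 0, -1.3, 0, 0, 0, 0.6]
    - [0, 0, -0.7, 0, 0, 0, 0.4]

```text
time: 21.17
position: [0.5343, -0.2827, 0.101]
tool_rot: [-2.011, -2.41, 0.0]
ft_force: [-1.1, 0.7, 0.5]
grip_width: 0.718
grip_force: 0.0
```

step_arm:
  targets:
    - [0, 0, 0, 0, 0, 0, 0.05]
    - [0, 0, 0, 0, 0, 0, 0.05]
    - [0, 0, 0, 0, 0, 0, 0.05]
    - [0, 0, 0, 0, 0, 0, 0.05]
    - [0, 0, 0, 0, 0, 0, 0.05]

```text
time: 21.58
position: [0.5358, -0.2837, 0.1037]
tool_rot: [2.012, 2.41, 0.0]
ft_force: [-0.3, -0.9, 0.2]
grip_width: 0.352
grip_force: 0.0
```

step_arm:
  targets:
    - [0, 0, 0, 0, 0, 0, 0]
    - [0, 0, 0, 0, 0, 0, 0]
    - [0, 0, 0, 0, 0, 0, 0]
    - [0, 0, 0, 0, 0, 0, 0]
    - [0, 0, 0, 0, 0, 0, 0]

```text
time: 22.0
position: [0.5353, -0.2835, 0.103]
tool_rot: [2.013, 2.411, -0.0]
ft_force: [-0.8, 0.2, 3.3]
grip_width: 0.205
grip_force: 25.0
```

step_arm:
  targets:
    - [0, 0, 0.5, 0, 0, 0, 0]
    - [0, 0, 1.5, 0, 0, 0, 0]
    - [0, 0, 2.5, 0, 0, 0, 0]
    - [0, 0, 3, 0, 0, 0, 0]
    - [0, 0, 3, 0, 0, 0, 0]

```text
time: 22.42
position: [0.5342, -0.2828, 0.2074]
tool_rot: [-2.011, -2.41, 0.0]
ft_force: [0.2, -0.9, -2.2]
grip_width: 0.206
grip_force: 25.0
```

step_arm:
  targets:
    - [0, 0, 2.5, 0, 0, 0, 0]
    - [0, 0, 1.5, 0, 0, 0, 0]
    - [-0.3, 1.5, 0, 0, 0, 0, 0]
    - [-0.5, 2.5, 0, 0, 0, 0, 0]
    - [-0.6, 3, 0, 0, 0, -0.4, 0]

```text
time: 22.83
position: [0.5198, -0.2133, 0.2458]
tool_rot: [-2.024, -2.399, 0.0]
ft_force: [0.6, 1.2, -3.1]
grip_width: 0.203
grip_force: 25.0
```

step_arm:
  targets:
    - [-0.6, 3, 0, 0, 0, -0.4, 0]
    - [-0.6, 3, 0, 0, 0, -0.4, 0]
    - [-0.6, 3, 0, 0, 0, -0.4, 0]
    - [-0.6, 3, 0, 0, 0, -0.4, 0]
    - [-0.6, 3, 0, 0, 0, -0.4, 0]

```text
time: 23.25
position: [0.4892, -0.0609, 0.2458]
tool_rot: [-2.062, -2.367, 0.002]
ft_force: [0.3, 0.1, -2.3]
grip_width: 0.206
grip_force: 25.0
```

step_arm:
  targets:
    - [-0.6, 3, 0, 0, 0, -0.4, 0]
    - [-0.6, 3, 0, 0, 0, -0.4, 0]
    - [-0.6, 3, 0, 0, 0, -0.4, 0]
    - [-0.6, 2.7, 0, 0, 0, -0.4, 0]
    - [-0.6, 2.5, 0, 0, 0, -0.4, 0]

```text
time: 23.67
position: [0.4589, 0.0812, 0.2459]
tool_rot: [-2.102, -2.333, 0.003]
ft_force: [0.1, 0.5, -2.1]
grip_width: 0.208
grip_force: 25.0
```

step_arm:
  targets:
    - [-0.4, 1.5, -0.5, 0, 0, 0, 0]
    - [-0.2, 0.7, -1.5, 0, 0, 0, 0]
    - [0, 0, -2.5, 0, 0, 0, 0]
    - [0, 0, -1.5, 0, 0, 0, 0]
    - [0, 0, -0.5, 0, 0, 0, 0]

```text
time: 24.08
position: [0.4515, 0.1008, 0.1787]
tool_rot: [-2.1, -2.33, 0.008]
ft_force: [0.3, 0.7, -3.0]
grip_width: 0.205
grip_force: 25.0
```

step_arm:
  targets:
    - [0, 0, 0, 0, 0, 0, 0]
    - [0, 0, 0, 0, 0, 0, 0]
    - [0, 0, 0, 0, 0, 0, 0]
    - [0, 0, 0, 0, 0, 0, 0]
    - [0, 0, 0, 0, 0, 0, 0]

```text
time: 24.5
position: [0.4557, 0.1007, 0.1834]
tool_rot: [2.104, 2.331, 0.002]
ft_force: [-0.2, -0.2, -2.0]
grip_width: 0.202
grip_force: 25.0
```

```bash
python3 - <<'E'
from h import *
print(tooly())
im,d,W=cloud("wrist"); x,y,z=np.moveaxis(W,-1,0); cv2.imwrite("pics/w5.png",im[:,:,::-1])
print(wr("red",.195,.23,.455,.098,im,W),wr("red",.035,.055,.455,.098,im,W))
E
```

```text
(array([455.7, 100.7, 183.4]), np.float64(5.86), array([ 0.002, -0.   , -1.   ]))
(np.int64(4653), array([451. , 101. ,  77.1,  27.4,  95.3])) (np.int64(5692), array([454.4,  97.9, 120.7,  71.2,  95.7]))
```

View pics/w5.png

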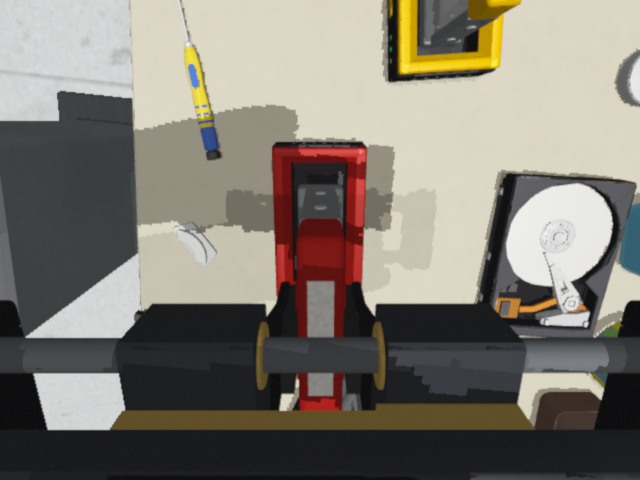

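The wrist view shows the red grip (320,310) centred over the red dock (320,220), within about 1 mm. I'll lower it.

step_arm:
  targets:
    - [0, 0, -1.2, 0, 0, 0, 0]
    - [0, 0, -2, 0, 0, 0, 0]
    - [0, 0, -2, 0, 0, 0, 0]
    - [0, 0, -1.4, 0, 0, 0, 0]
    - [0, 0, -0.7, 0, 0, 0, 0]

```text
time: 24.97
position: [0.4535, 0.1003, 0.107]
tool_rot: [-2.103, -2.331, 0.004]
ft_force: [-0.5, -0.4, -2.3]
grip_width: 0.203
grip_force: 25.0
```

step_arm:
  targets:
    - [0, 0, -0.2, 0, 0, 0, 0]
    - [0, 0, -0.1, 0, 0, 0, 0]
    - [0, 0, -0.1, 0, 0, 0, 0]
    - [0, 0, 0, 0, 0, 0, 0]
    - [0, 0, 0, 0, 0, 0, 0]

```text
time: 25.38
position: [0.4558, 0.1007, 0.1063]
tool_rot: [2.104, 2.331, 0.001]
ft_force: [0.7, -0.2, -2.8]
grip_width: 0.201
grip_force: 25.0
```

step_arm:
  targets:
    - [0, 0, -0.2, 0, 0, 0, 0]
    - [0, 0, 0, 0, 0, 0, 0]
    - [0, 0, -0.1, 0, 0, 0, 0]
    - [0, 0, 0, 0, 0, 0, 0]
    - [0, 0, 0, 0, 0, 0, 0]

```text
time: 25.8
position: [0.4555, 0.1005, 0.103]
tool_rot: [2.104, 2.332, 0.001]
ft_force: [0.4, -0.2, 0.7]
grip_width: 0.204
grip_force: 25.0
```

step_arm:
  targets:
    - [0, 0, 0, 0, 0, 0, 0.3]
    - [0, 0, 0, 0, 0, 0, 0.4]
    - [0, 0, 0, 0, 0, 0, 0.5]
    - [0, 0, 0, 0, 0, 0, 0.6]
    - [0, 0, 0, 0, 0, 0, 0.8]

```text
time: 26.22
position: [0.4552, 0.1007, 0.1026]
tool_rot: [2.104, 2.332, 0.0]
ft_force: [0.8, 0.7, 0.9]
grip_width: 0.497
grip_force: 0.0
```

step_arm:
  targets:
    - [0, 0, 0, 0, 0, 0, 0.8]
    - [0, 0, 1, 0, 0, 0, 0.8]
    - [0, 0, 2, 0, 0, 0, 0.8]
    - [0, 0, 3, 0, 0, 0, 0.8]
    - [0, 0, 3, 0, 0, 0, 0.8]

```text
time: 26.63
position: [0.4544, 0.1009, 0.1938]
tool_rot: [-2.103, -2.333, 0.001]
ft_force: [1.4, 0.1, 0.3]
grip_width: 0.788
grip_force: 0.0
```

step_arm:
  targets:
    - [0, -3, 2, 0, 0, 0, 0.8]
    - [0, -4, 0, 0, 0, 0, 0.8]
    - [0, -4, 0, 0, 0, 0, 0.8]
    - [0, -4, 0, 0, 0, 0, 0.8]
    - [0, -4, 0, 0, 0, 0, 0.8]

```text
time: 27.05
position: [0.4551, -0.0911, 0.2139]
tool_rot: [2.102, 2.331, 0.001]
ft_force: [0.2, 0.3, 0.2]
grip_width: 0.803
grip_force: 0.0
```

step_arm:
  targets:
    - [0, -4, 0, 0, 0, 0, 0.8]
    - [0, -4, 0, 0, 0, 0, 0.8]
    - [0, -4, 0, 0, 0, 0, 0.8]
    - [0, -4, 0, 0, 0, 0, 0.8]
    - [0, -4, 0, 0, 0, 0, 0.8]

```text
time: 27.47
position: [0.4549, -0.2914, 0.2136]
tool_rot: [2.104, 2.332, 0.0]
ft_force: [0.9, 0.7, 1.7]
grip_width: 0.801
grip_force: 0.0
```

step_arm:
  targets:
    - [0, -4, 0, 0, 0, 0, 0.8]
    - [0, -2, 0, 0, 0, 0, 0.8]
    - [0, 0, 0, 0, 0, 0, 0.8]
    - [0, 0, 0, 0, 0, 0, 0.8]
    - [0, 0, 0, 0, 0, 0, 0.8]

```text
time: 27.88
position: [0.4557, -0.348, 0.213]
tool_rot: [-2.103, -2.334, -0.002]
ft_force: [-0.1, 0.2, -0.4]
grip_width: 0.799
grip_force: 0.0
```

```bash
python3 - <<'E'
from h import *
print(tooly(), ctrl.get_state()["qd"].round(3))
im,d,W=cloud("top"); cv2.imwrite("pics/t3.png",im[:,:,::-1]); x,y,z=np.moveaxis(W,-1,0)
for c in ["red","blue","yellow"]:
    print(c,"collar",measure("top",im,W,(.03,.065),c,.046))
    m=mask(im,c)&(z>.12)&(z<.145)&(x>.3)&(x<.75)&(abs(y)<.5); v,u=np.nonzero(m)
    print(c,rect(rays("top",np.c_[u,v].astype(float),.132)), np.round(np.median(z[m]),4))
E
```

```text
(array([ 455.7, -348. ,  213. ]), np.float64(5.96), array([ 0.001,  0.001, -1.   ])) [-0.013 -0.013 -0.014  0.009  0.006 -0.003 -0.003]
red collar [(np.int32(1117), array([455.5,  97.2, 123.4,  71. ,  95.6]), array([454.1,  96.6,  44.7]))]
red [455.7  98.   83.1  19.3  95.9] 0.1312
blue collar [(np.int32(1108), array([497.4, -81.5, 123.5,  70.8,  72.9]), array([495.2, -81.9,  44.7]))]
blue [499.1 -81.6  83.1  19.7  73. ] 0.1314
yellow collar [(np.int32(947), array([526.4, 281.9, 123. ,  71.1,  99.3]), array([520.7, 275.3,  44.6]))]
yellow [524.5 281.7  82.4  19.2  99.3] 0.1309
```

View pics/t3.png

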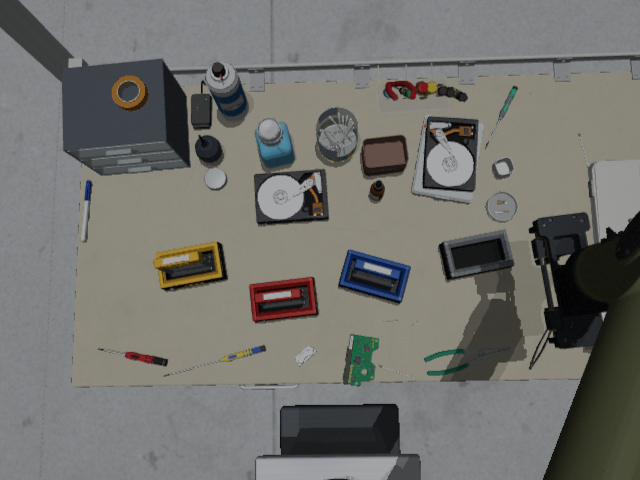

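The top view shows each carrier in the dock of its own colour: yellow (190,266), red (284,299) and blue (375,276). Each measures within about 2 mm of its dock's centre with the grip top at 131 mm. The rest is empty, and the drive (291,197) and bottle (377,189) haven't moved.

```bash
python3 -c "
from bench import ctrl
print(ctrl.close_job())"
```

```text
the job is handed in; nothing more can be done
None
```

The red, blue and yellow carriers each stand upright and home in the dock of their own colour, within about 2 mm of centre; the opened drive and brown bottle were not touched, and the job is handed in (no verdict was returned).

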